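# Exercise the sticking pull switch on the coolant console

### The arm

A 7-joint arm with a two-finger parallel gripper is mounted at the origin on a cart in front of the work surface, level with it; the furniture and walls round the work are solid. World frame = base frame: x ahead of the robot, y to its left, z up, the work surface at z = 0. Lengths are in mm, angles in rad, forces in N, time in s.
With the tool pointing down it reaches from about 400 to 875 mm from the base axis. Payload 4.4 kg.
Tool frame: the origin (TCP) lies on the centre line of the jaws, within the pads' length; the fingertips stand 11 mm ahead of it and the grasp point (between the pads) lies 8 mm behind it (ctrl.tips_ahead is the distance from the TCP to the fingertips, in mm); z points along the fingers, y is the line along which they close (so a half turn about z gives the same grasp; the last joint's range is limited). The gripper opens to 85 mm and grips with 20 to 120 N. Pads are 22 mm wide; open, the fingers measure 114 mm over their backs; the gripper's body (76 mm by 85 mm) begins 54 mm behind the grasp point. The pads swing forward as they close: fully open they stand 13 mm farther back than shut.
Start: joints at [1.119, 0.628, 0.038, 1.517, -0.027, 0.996, -0.02], TCP at [244.623, -602.227, 242.313] pointing down, gripper open.
Joint ranges: [-3.06, 3.06], [-0.37, 2.12], [-1.25, 1.32], [0.18, 2.47], [-1.1, 4.24], [0.23, 1.98], [-2.94, 2.94]. Speed limits (rad/s): [2.57, 2.57, 3.14, 3.14, 3.14, 3.14, 3.14].

### API

Orientations are given as [roll, pitch, yaw] about the fixed x, y, z axes, in that order (R = Rz(yaw) Ry(pitch) Rx(roll)).
In Python, from cell import ctrl, eyes, job gives the robot as it stands. The module is installed in compiled form; this text tells all that it offers.
- The arm moves only by the tool carry_out, never from a script. Its argument "moves" is a list of rows, each an object of numbers: "tx", "ty", "tz": the shift along the tool's x, y, z as a fraction of full scale; "twist": the turn about the tool's z as a fraction of full scale; "fingers": the opening, from 0 (shut) to 1 (fully open). In form: [{"tx": .., "ty": .., "tz": .., "twist": .., "fingers": ..}, ...]. A call has 1 to 12 rows; each row shifts and turns the commanded pose from where the row before left it, along the tool's axes as they then stand; what a row does not reach is not made up. Full scale, the value 1, is 0.3 m for a shift and pi rad for a turn. A row lasts 1/8 s, in which the tool goes at most 62.5 mm and 10.7 degrees, less where a joint would pass 70% of its speed; a pose out of reach is approached as far as the arm can. A call with a number of a shift or a turn outside -1 to 1 is refused whole. A call with a gripper value outside its range is refused whole. The fingers move at their own pace and stop on an object; the grip force is fixed at half the most. Time passes only in rows, so rows that do not move let the fingers close. It gives the time, the measured TCP pose, the force, the opening and the grip force at its end, in the units of the state.
- ctrl.read_state(): the state, without advancing time (a new reading comes with each control period).
- eyes.get_image(name): name is "scene" or "top"; returns a dict with "color" (420x560x3 uint8, blue, green, red), "fovy" (degrees; the focal length in pixels is half the picture's height over the tangent of half this angle, whatever the lens; pixels are square), "cx", "cy" (the principal point, pixels), "world_from_camera" (4x4, takes a point from camera to world coordinates). Camera axes: x right, y up, looking along -z (the intrinsics and any distortion apply to the point x, -y, -z); pixel columns grow to the right and rows downward; lengths in mm; the calibration is good to about 2 mm. A picture is of the moment at which its call begins. There is no depth.
- job.finish_job(): hands the job in; it is judged then, once.
The state is a dict: "clock": time; "qpos": joint angles; "qd": joint speeds; "tau": joint torques, N m; "eef_pos": TCP position; "tool_rot": TCP orientation; "force": force on the tool from outside, world axes, zero at the start; "torque": the same for the moment, N m; "width": finger opening in mm; "gripper_force": force on a finger pad.
Only numpy, scipy, OpenCV 4.12 (cv2) and the standard library are available. Lean on these libraries where they do the work, as an engineer would, in place of code of your own. Each camera call takes 0.05 s, during which the arm holds its last target. There are 200 camera calls.

### The job

The coolant pump's pull switch on the little sloping console has been sticking, so work it: pull the orange knob straight out along its shaft to its first click, where it stays out by itself, and not on to the second; take the hand right off it so that it stands out alone for a moment, then push it fully home again and let go. The console only stands on its rubber feet, so be gentle: it must stay where it is (within a centimetre), and so must the meter and the tube beside it.

Things in the scene. Friction and masses are not known exactly. Their poses are not given: they have to be found in the camera images.
- console: Blue sheet-metal wedge, 170 deep x 220 wide x 135 mm high, about 4 kg, standing loose on rubber feet, its low side to the robot; a pull of some 20 to 25 N on the knob drags it. Origin: centre of its underside at bench height; x to its high back, y to its left, z up.
- panel: The console's aluminium face plate, 150 mm along the slope x 200 mm wide, sloping up away from the robot at 35 degrees. Origin: on the plate's surface where the knob's shaft comes out. z: out of the plate along the shaft (35 degrees from vertical, leaning to the robot); x: up the slope; y: level, to the left.
- hood_lip (a point): Middle of the free edge of a dark steel bump hood, 110 mm wide, that stands 56 to 59 mm up the slope from the shaft and 78 mm high over the plate; its lip, 3 mm thick, reaches to 48 mm from the shaft (this point). It bars a hand from straight above: take the knob along its shaft.
- knob_centre (a point): Centre of the orange knob head, a round ribbed disc 32 mm in diameter and 20 mm thick (10 mm to either side of this point along the shaft). Pushed home, this point lies 30 mm above the plate along the panel's z. The knob only slides, along that z, up to 32 mm out.
- knob: The knob; origin on its shaft, at the plate when home. A spring of unknown strength holds it in; the pull (6 to 16 N at most) falls to nothing as it goes over centre, and the knob then draws itself out into its first click and stays. Where the click lies is not known beforehand: feel it. Pulled on, it resists again as strongly and jumps to further clicks (wrong). From the first click a push of 6 to 16 N takes it over and it snaps home.
- telltale_top (a point): Top of a green 10 mm tell-tale pin on the plate, 25 mm up the slope and 78 mm to the left of the shaft; it stands 3 mm proud when the knob is home and rises 0.8 mm for each mm that the knob comes out.
- meter: Bystander: yellow multimeter lying on the bench left of the console, 104 x 166 x 42 mm. Origin: centre of its underside.
- sealant_tube: Bystander: red flat tube lying right of the console, 73 x 121 x 18 mm. Origin: centre of its underside.

How it is judged (in metres and radians):
On the way:
1. the knob stands out at its first click by itself, untouched (z of knob_centre in the frame of panel between 0.036 and 0.044 m and contact force between anything else and knob below 0.1 N), for 0.4 s.
At the end, for the whole second after the job is handed in: The knob is back fully home (within 2 mm), untouched; the console stands flat and still within 12 mm of where it stood, and the meter and the tube within 15 mm of where they were (z of knob_centre in the frame of panel below 0.032 m and contact force between anything else and knob below 0.1 N and distance of console from where it was at the start of the episode below 0.012 m and angle between console's own z axis and vertical below 0.05 rad and linear speed of console below 0.01 m/s and distance of each of meter, sealant_tube from where it was at the start of the episode below 0.015 m).
It fails at once if the console is dragged or shoved more than 12 mm (distance of console from where it was at the start of the episode above 0.012 m).
It fails at once if the meter or the tube is moved more than 15 mm (distance of any of meter, sealant_tube from where it was at the start of the episode above 0.015 m).
It fails at once if the knob is pulled on past its first click to the second (over 17.5 mm out) (z of knob_centre in the frame of panel above 0.0475 m).
It also fails if it takes over 45 s, if anything falls off the work surface, if the arm or the gripper's body presses on something with over 40 N, if the wrist force passes 120 N, or if a joint passes its speed limit or range.

## Working session

There is one attempt and no reset: what is moved stays moved. The work goes in short steps, Python scripts to look and compute and a tool call to move; the robot and the scene stay as the last step left them, time stands still between calls to the robot, and variables do not carry over. Pictures are saved under pics/ and viewed, at most 10 in all, crops included, and the job is handed in when it is done.

Besides the shell and the picture viewer there is one more tool, called after ">>>" by a JSON object that holds its "op" and its "data", one argument or row to a line. carry_out: Moves the arm, as the interface text tells. Its arguments: {"type":"object","properties":{"moves":{"type":"array","items":{"type":"object","properties":{"tx":{"type":"number","minimum":-1,"maximum":1},"ty":{"type":"number","minimum":-1,"maximum":1},"tz":{"type":"number","minimum":-1,"maximum":1},"twist":{"type":"number","minimum":-1,"maximum":1},"fingers":{"type":"number"}}}}},"required":["moves"]}

```bash
mkdir -p pics; cat > h.py <<'E'
import numpy as np, cv2
from cell import ctrl, eyes, job
from scipy.spatial.transform import Rotation as R
def K(im):
    h=im["color"].shape[0]; return h/2/np.tan(np.radians(im["fovy"])/2)
def ray(im,u,v):
    f=K(im); M=np.array(im["world_from_camera"])
    d=M[:3,:3]@np.array([(u-im["cx"])/f,-(v-im["cy"])/f,-1]); return M[:3,3],d/np.linalg.norm(d)
def onz(im,u,v,z):
    o,d=ray(im,u,v); return o+d*(z-o[2])/d[2]
def cross(r1,r2):
    (o1,d1),(o2,d2)=r1,r2
    t=np.linalg.lstsq(np.c_[d1,-d2],o2-o1,rcond=None)[0]
    a,b=o1+t[0]*d1,o2+t[1]*d2; return (a+b)/2,np.linalg.norm(a-b)
def proj(im,p):
    M=np.array(im["world_from_camera"]); q=M[:3,:3].T@(np.array(p)-M[:3,3]); f=K(im)
    return im["cx"]+f*q[0]/-q[2], im["cy"]-f*q[1]/-q[2]
E
python3 - <<'E'
from h import *
print(ctrl.read_state())
a=[]
for n in("scene","top"):
    im=eyes.get_image(n); a.append(im["color"]); cv2.imwrite(f"pics/{n}0.png",im["color"])
    print(n,{k:v for k,v in im.items() if k!="color"})
E
```

```text
{'clock': 0.0, 'qpos': array([ 1.11921786,  0.62937889,  0.03841802,  1.5183697 , -0.02697897,
        0.99632576, -0.02000877]), 'qd': array([-0.00013024, -0.00030071, -0.00068438,  0.000812  ,  0.00030038,
       -0.00030021, -0.00078597]), 'tau': array([ 1.08169967e-03, -5.63405800e+01,  1.22634351e+00, -1.93445796e+01,
        1.10841476e-02,  1.06432577e-02,  6.01275318e-06]), 'eef_pos': array([ 244.38375767, -601.64241958,  241.36687931]), 'tool_rot': array([-3.13962863e+00,  3.15046145e-05,  3.85800489e-01]), 'force': array([0.30177206, 0.09406856, 0.17810243]), 'torque': array([-0.02591579,  0.0139673 , -0.02941658]), 'gripper_force': 0.0, 'width': 85.36484063571822}
scene {'fovy': 53.77031401745712, 'cx': 275.1940197475605, 'cy': 212.3281087248624, 'world_from_camera': array([[-5.96179831e-01,  4.00425479e-01, -6.95865680e-01,
         4.92555549e+01],
       [-8.02796742e-01, -3.07396958e-01,  5.10905570e-01,
         5.80510533e+02],
       [-9.32738552e-03,  8.63230297e-01,  5.04724137e-01,
         5.69791822e+02],
       [ 0.00000000e+00,  0.00000000e+00,  0.00000000e+00,
         1.00000000e+00]])}
top {'fovy': 53.07517343648397, 'cx': 282.75645523263415, 'cy': 213.49105031678047, 'world_from_camera': array([[-3.63312242e-03,  9.86315036e-01, -1.64831581e-01,
         4.83953018e+02],
       [-9.99789317e-01, -6.91266903e-03, -1.93270755e-02,
         1.23892283e+02],
       [-2.02020114e-02,  1.64726637e-01,  9.86132351e-01,
         1.08430549e+03],
       [ 0.00000000e+00,  0.00000000e+00,  0.00000000e+00,
         1.00000000e+00]])}
```

View pics/scene0.png

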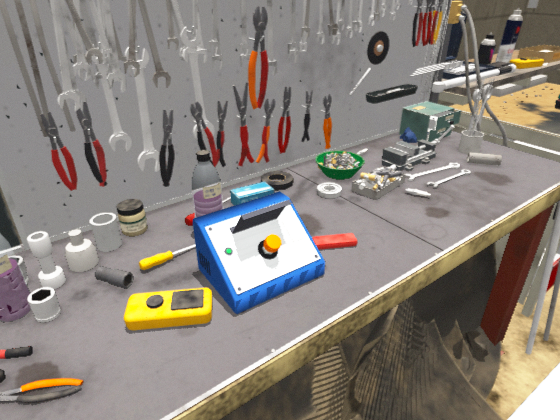

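View pics/top0.png

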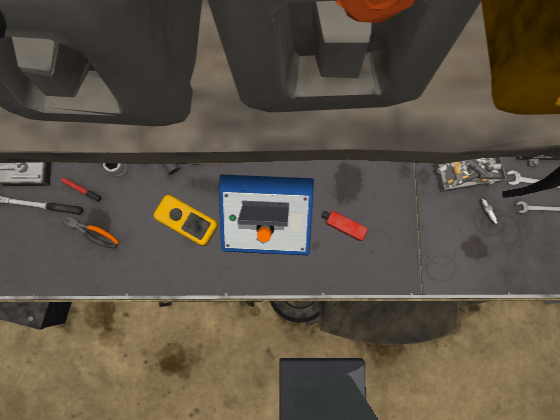

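The scene view shows the console at about (262,250), with the orange knob at (272,243) and the green pin at (228,251). In the top view the knob is at (264,234), the hood at (264,212) and the pin at (233,217). The tool can't be tilted with these moves, so I'll have to work with a vertical hand.

```bash
cat > m.py <<'E'
from h import *
def blob(c,lo,hi,box):
    u0,v0,u1,v1=box; h=cv2.cvtColor(c,cv2.COLOR_BGR2HSV); m=cv2.inRange(h,lo,hi); z=m*0; z[v0:v1,u0:u1]=m[v0:v1,u0:u1]
    n,_,s,ce=cv2.connectedComponentsWithStats(z); i=1+s[1:,4].argmax(); return ce[i],s[i]
E
python3 - <<'E'
from m import *
I={n:eyes.get_image(n) for n in("scene","top")}
B={"scene":(190,190,330,310),"top":(215,170,320,260)}
for nm,lo,hi in(("knob",(5,150,120),(22,255,255)),("pin",(45,100,50),(85,255,255))):
    r=[]
    for n in I:
        c,s=blob(I[n]["color"],lo,hi,B[n]); print(nm,n,c,s); r.append(ray(I[n],*c))
    print(nm,cross(*r))
print("tips",ctrl.tips_ahead)
a=cv2.resize(I["scene"]["color"][185:305,190:330],None,fx=4,fy=4,interpolation=cv2.INTER_CUBIC)
b=cv2.resize(I["top"]["color"][165:265,210:325],None,fx=4.8,fy=4.8,interpolation=cv2.INTER_CUBIC)
cv2.imwrite("pics/sc1.png",a);cv2.imwrite("pics/tc1.png",b)
E
```

```text
knob scene [269.01162791 246.69767442] [263 238  17  15  86]
knob top [263.78698225 234.0295858 ] [257 227  14  15 169]
knob (array([601.27659049, 189.53948966,  95.11809577]), np.float64(2.9959796018619422))
pin scene [228.5        250.72727273] [226 249   6   5  22]
pin top [232.  217.5] [230 216   5   4  16]
pin (array([639.47396573, 263.31872165,  96.11205422]), np.float64(2.61322659883712))
tips 11.0
```

View pics/sc1.png

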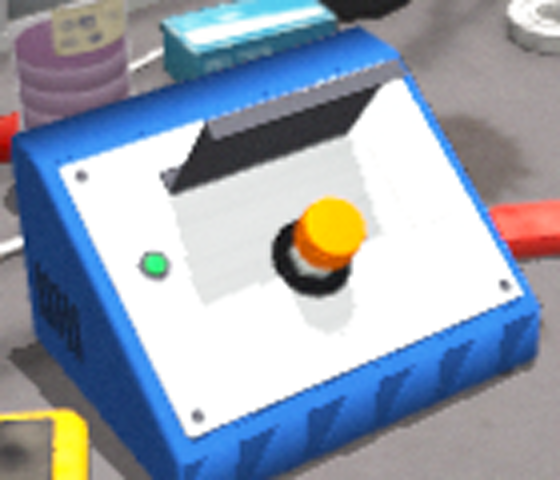

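View pics/tc1.png

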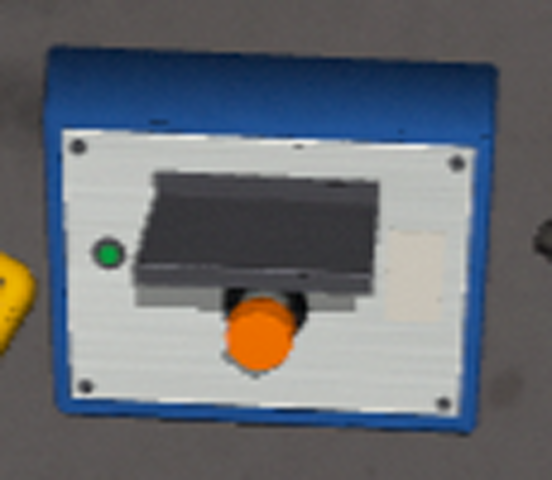

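Crops: the knob head is fully visible in both views, the screws are usable, and the hood's lip in the top crop runs (133,285)–(372,293). Next I'll triangulate the screws, the knob and the lip ends.

```bash
python3 - <<'E'
from m import *
I={n:eyes.get_image(n) for n in("scene","top")}
B={"scene":(190,190,330,310),"top":(215,170,320,260)}
r=[]
for n in I:
    c,s=blob(I[n]["color"],(5,150,120),(34,255,255),B[n]); print(n,c,s); r.append(ray(I[n],*c))
k,e=cross(*r); print("knob",k,e)
pin=np.array([639.5,263.3,96.1])
S=lambda p:ray(I["scene"],190+p[0]/4-.375,185+p[1]/4-.375)
T=lambda p:ray(I["top"],210+p[0]/4.8-.4,165+p[1]/4.8-.4)
P={}
for nm,s,t in(("BL",(82,176),(78,147)),("FL",(197,416),(86,387)),("FR",(505,286),(444,404)),("lipL",(172,186),(133,285)),("lipR?",(350,133),(372,293))):
    P[nm],e=cross(S(s),T(t)); print(nm,P[nm],e)
d=P["FL"]-P["FR"]; yaw=np.arctan2(-d[0],d[1]); d2=P["BL"]-P["FL"]
print("yaw",yaw,np.arctan2(d2[1],d2[0]),"slope",np.degrees(np.arctan2(d2[2],np.hypot(*d2[:2]))),np.linalg.norm(d),np.linalg.norm(d2))
d=pin-k; print("yaw from pin",)
for y in(yaw,np.arctan2(d2[1],d2[0]),-.035):
    W=R.from_euler('z',y).as_matrix()@R.from_euler('y',-np.radians(35)).as_matrix()
    print(y,"pin in panel rel. knob",W.T@(pin-k),"expect 25,78,-27; lip mid rel knob", W@np.array([48,0,48]), {n:(W.T@(P[n]-k)).round(1) for n in P})
E
```

```text
scene [204.89211618 299.1659751 ] [190 287  22  23 241]
top [263.82352941 234.00588235] [257 227  14  15 170]
knob [647.81982954 252.22628997 -40.96959365] 125.9957315205225
BL [687.35551275 274.28058527 127.42295166] 2.1040290074963774
FL [577.8767488  280.30409893  50.64671948] 1.2648832472742868
FR [567.85700708  96.20875     50.26688036] 2.0755490581772387
lipL [622.11357731 251.13215394 144.47181969] 14.467980427747907
lipR? [622.07548202 141.33505531 133.26427314] 22.52910356157393
yaw -0.054373266554318574 -0.05496450958674212 slope 35.00085381523165 184.36821038218315 133.85242732940756
yaw from pin
-0.054373266554318574 pin in panel rel. knob [ 71.32177588  10.60519118 117.39103172] expect 25,78,-27; lip mid rel knob [11.77020869 -0.64061614 66.85096707] {'BL': array([127.9,  24.2, 116. ]), 'FL': array([ -5.9,  24.2, 116. ]), 'FR': array([  -6.1, -160.1,  115.7]), 'lipL': array([ 85.4,  -2.5, 166.6]), 'lipR?': array([  83.8, -112.1,  154. ])}
-0.05496450958674212 pin in panel rel. knob [ 71.31664087  10.59992174 117.39462729] expect 25,78,-27; lip mid rel knob [11.76982788 -0.64757508 66.85096707] {'BL': array([127.9,  24.2, 116. ]), 'FL': array([ -5.9,  24.2, 116. ]), 'FR': array([  -6.1, -160.2,  115.6]), 'lipL': array([ 85.4,  -2.5, 166.6]), 'lipR?': array([  83.9, -112.1,  154. ])}
-0.035 pin in panel rel. knob [ 71.49143556  10.77579349 117.27223472] expect 25,78,-27; lip mid rel knob [11.78041    -0.41248279 66.85096707] {'BL': array([128.3,  23.4, 115.7]), 'FL': array([ -5.5,  25.6, 115.7]), 'FR': array([  -8.7, -158.7,  117.4]), 'lipL': array([ 85.4,  -2. , 166.6]), 'lipR?': array([  82. , -111.7,  155.3])}
```

```bash
python3 - <<'E'
from m import *
I={n:eyes.get_image(n) for n in("scene","top")}
B={"scene":(250,225,300,270),"top":(245,215,285,255)}
r=[]
for n in I:
    c,s=blob(I[n]["color"],(5,150,120),(34,255,255),B[n]); print(n,c,s); r.append(ray(I[n],*c))
k,e=cross(*r); print("knob",k,e)
W=R.from_euler('z',-.0545).as_matrix()@R.from_euler('y',-np.radians(35)).as_matrix()
pin=np.array([639.5,263.3,96.1]); k2=pin+W@np.array([-25,-78,27]); print("knob from pin",k2)
print("resid in panel",W.T@(k2-k), "FL plate z rel knob",W.T@(np.array([577.9,280.3,50.6])-k))
for q in (k,k2): print({n:np.round(proj(I[n],q),1) for n in I}, "lip",q+W@np.array([48,0,48]))
E
```

```text
scene [271.80508475 242.98728814] [263 235  18  18 236]
top [263.82352941 234.00588235] [257 227  14  15 170]
knob [598.72299306 187.11333465 104.79256868] 1.4797358123375601
knob from pin [599.33913906 187.37495327 103.87769429]
resid in panel [-0.03245639  0.29479352 -1.09412921] FL plate z rel knob [-52.27359837  91.91401435 -29.55454312]
{'scene': array([271.4, 242.9]), 'top': array([264.1, 234.2])} lip [610.49312047 186.47122684 171.64353575]
{'scene': array([271.1, 243.2]), 'top': array([264., 234.])} lip [611.10926647 186.73284546 170.72866136]
```

Two independent estimates of the knob agree within about 1 mm: (599, 187, 104), yaw −0.0545, slope 35.0°. The lip is at (611, 187, 171). A vertical hand fits in front of the lip if it takes the knob's upper half, with the TCP near (594, 187, 114). Setting out now.

>>> {"op": "carry_out", "data": {
  "moves": [
    {"twist": 0.0467, "fingers": 1},
    {"twist": 0.0467, "fingers": 1},
    {"twist": 0.0467, "fingers": 1},
    {"tx": 0.06, "ty": -0.16, "fingers": 1},
    {"tx": 0.06, "ty": -0.16, "fingers": 1},
    {"tx": 0.06, "ty": -0.16, "fingers": 1},
    {"tx": 0.06, "ty": -0.16, "fingers": 1},
    {"tx": 0.06, "ty": -0.16, "fingers": 1},
    {"tx": 0.06, "ty": -0.16, "fingers": 1},
    {"tx": 0.06, "ty": -0.16, "fingers": 1},
    {"tx": 0.06, "ty": -0.16, "fingers": 1},
    {"fingers": 1}
  ]
}}

```text
validation failed for argument at $.mo...
```

>>> {"op": "carry_out", "data": {
  "moves": [
    {"tx": 0, "ty": 0, "tz": 0, "twist": 0.0467, "fingers": 1},
    {"tx": 0, "ty": 0, "tz": 0, "twist": 0.0467, "fingers": 1},
    {"tx": 0, "ty": 0, "tz": 0, "twist": 0.0467, "fingers": 1},
    {"tx": 0.06, "ty": -0.16, "tz": 0, "twist": 0, "fingers": 1},
    {"tx": 0.06, "ty": -0.16, "tz": 0, "twist": 0, "fingers": 1},
    {"tx": 0.06, "ty": -0.16, "tz": 0, "twist": 0, "fingers": 1},
    {"tx": 0.06, "ty": -0.16, "tz": 0, "twist": 0, "fingers": 1},
    {"tx": 0.06, "ty": -0.16, "tz": 0, "twist": 0, "fingers": 1},
    {"tx": 0.06, "ty": -0.16, "tz": 0, "twist": 0, "fingers": 1},
    {"tx": 0.06, "ty": -0.16, "tz": 0, "twist": 0, "fingers": 1},
    {"tx": 0, "ty": 0, "tz": 0, "twist": 0, "fingers": 1}
  ]
}}

```text
clock: 1.78
eef_pos: [390.8, -269.3, 242.5]
tool_rot: [-3.14, -0.001, -0.046]
force: [-0.4, 0.4, 1.5]
width: 85.5
gripper_force: 0.0
```

>>> {"op": "carry_out", "data": {
  "moves": [
    {"tx": 0.06, "ty": -0.156, "tz": 0, "twist": 0, "fingers": 1},
    {"tx": 0.06, "ty": -0.156, "tz": 0, "twist": 0, "fingers": 1},
    {"tx": 0.06, "ty": -0.156, "tz": 0, "twist": 0, "fingers": 1},
    {"tx": 0.06, "ty": -0.156, "tz": 0, "twist": 0, "fingers": 1},
    {"tx": 0.06, "ty": -0.156, "tz": 0, "twist": 0, "fingers": 1},
    {"tx": 0.06, "ty": -0.156, "tz": 0, "twist": 0, "fingers": 1},
    {"tx": 0.06, "ty": -0.156, "tz": 0, "twist": 0, "fingers": 1},
    {"tx": 0.06, "ty": -0.156, "tz": 0, "twist": 0, "fingers": 1},
    {"tx": 0.06, "ty": -0.156, "tz": 0, "twist": 0, "fingers": 1},
    {"tx": 0.05, "ty": -0.156, "tz": 0, "twist": 0, "fingers": 1},
    {"tx": 0, "ty": 0, "tz": 0, "twist": 0, "fingers": 1},
    {"tx": 0, "ty": 0, "tz": 0, "twist": 0, "fingers": 1}
  ]
}}

```text
clock: 3.28
eef_pos: [591.1, 182.4, 242.0]
tool_rot: [3.14, 0.0, -0.056]
force: [-0.3, -1.1, 0.2]
width: 85.2
gripper_force: 0.0
```

```bash
python3 - <<'E'
from m import *
s=ctrl.read_state(); print(s["eef_pos"],s["tool_rot"],s["force"],s["qpos"].round(2))
d=np.array([594,187.2,240])-s["eef_pos"]; print("tool d",R.from_euler('xyz',s["tool_rot"]).as_matrix().T@d)
E
```

```text
[591.05018126 182.42756657 242.01968869] [ 3.13999499e+00  2.90382127e-04 -5.55911588e-02] [-0.32375299 -1.07738769  0.22035402] [-0.41  0.58  0.1   1.61 -0.07  0.95 -1.91]
tool d [ 2.68067978 -4.93217965  2.01103298]
```

>>> {"op": "carry_out", "data": {
  "moves": [
    {"tx": 0.009, "ty": -0.016, "tz": 0.06, "twist": 0, "fingers": 1},
    {"tx": 0, "ty": 0, "tz": 0.1, "twist": 0, "fingers": 1},
    {"tx": 0, "ty": 0, "tz": 0.1, "twist": 0, "fingers": 1},
    {"tx": 0, "ty": 0, "tz": 0.07, "twist": 0, "fingers": 1},
    {"tx": 0, "ty": 0, "tz": 0.03, "twist": 0, "fingers": 1},
    {"tx": 0, "ty": 0, "tz": 0, "twist": 0, "fingers": 1},
    {"tx": 0, "ty": 0, "tz": 0, "twist": 0, "fingers": 1}
  ]
}}

```text
clock: 4.15
eef_pos: [594.5, 188.7, 135.1]
tool_rot: [-3.141, -0.001, -0.055]
force: [0.5, -0.7, -0.3]
width: 85.6
gripper_force: 0.0
```

```bash
python3 - <<'E'
from m import *
s=ctrl.read_state(); print(s["eef_pos"],s["tool_rot"],s["force"])
a=eyes.get_image("scene")["color"][165:315,170:350]; cv2.imwrite("pics/sc2.png",cv2.resize(a,None,fx=4,fy=4,interpolation=cv2.INTER_CUBIC))
E
```

```text
[594.48359101 188.66021338 135.11555101] [-3.14107369e+00 -1.49638862e-03 -5.48454993e-02] [ 0.46851532 -0.67308527 -0.30362318]
```

View pics/sc2.png

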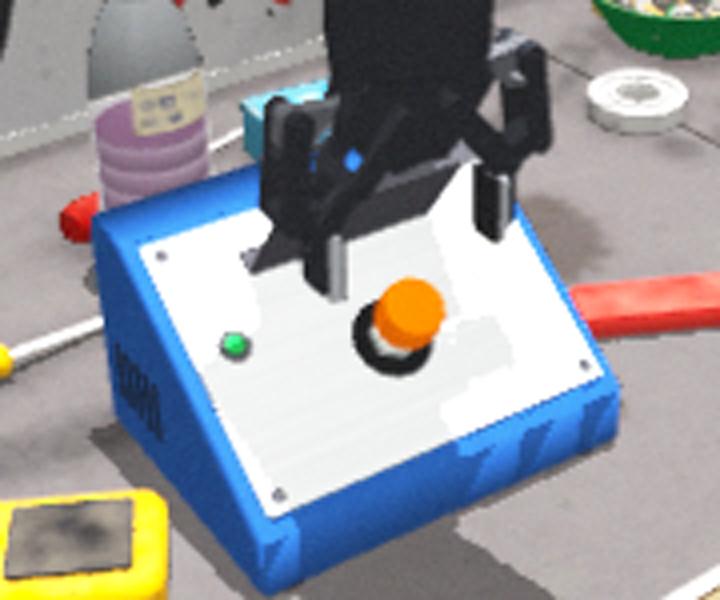

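>>> {"op": "carry_out", "data": {
  "moves": [
    {"tx": 0, "ty": 0.004, "tz": 0.03, "twist": 0, "fingers": 1},
    {"tx": 0, "ty": 0, "tz": 0.02, "twist": 0, "fingers": 1},
    {"tx": 0, "ty": 0, "tz": 0.01, "twist": 0, "fingers": 1},
    {"tx": 0, "ty": 0, "tz": 0.01, "twist": 0, "fingers": 1},
    {"tx": 0, "ty": 0, "tz": 0, "twist": 0, "fingers": 1}
  ]
}}

```text
clock: 4.82
eef_pos: [593.0, 187.6, 112.8]
tool_rot: [3.141, 0.002, -0.054]
force: [-0.7, 0.7, -0.5]
width: 85.3
gripper_force: 0.0
```

```bash
python3 - <<'E'
from m import *
for i in range(4):
    eyes.get_image("top"); s=ctrl.read_state(); print(s["eef_pos"].round(1),s["force"].round(2),s["width"])
E
```

```text
[593.  187.6 112.9] [-2.35 -0.11 -0.44] 85.51735834743472
[593.1 187.6 113. ] [-1.62  0.14 -1.45] 85.19733709938602
[593.1 187.6 113. ] [-2.13  0.63 -1.89] 85.19467430900767
[593.1 187.6 113.1] [-2.83  1.2  -2.08] 85.52085213265036
```

>>> {"op": "carry_out", "data": {
  "moves": [
    {"tx": 0, "ty": 0, "tz": 0, "twist": 0, "fingers": 0.5},
    {"tx": 0, "ty": 0, "tz": 0, "twist": 0, "fingers": 0.48},
    {"tx": 0, "ty": 0, "tz": 0, "twist": 0, "fingers": 0.46},
    {"tx": 0, "ty": 0, "tz": 0, "twist": 0, "fingers": 0.46}
  ]
}}

```text
clock: 5.52
eef_pos: [593.0, 187.4, 113.2]
tool_rot: [3.141, 0.001, -0.054]
force: [-5.4, 1.0, 1.1]
width: 39.1
gripper_force: 0.0
```

>>> {"op": "carry_out", "data": {
  "moves": [
    {"tx": 0, "ty": 0, "tz": 0, "twist": 0, "fingers": 0.4},
    {"tx": 0, "ty": 0, "tz": 0, "twist": 0, "fingers": 0.36},
    {"tx": 0, "ty": 0, "tz": 0, "twist": 0, "fingers": 0.3},
    {"tx": 0, "ty": 0, "tz": 0, "twist": 0, "fingers": 0.2},
    {"tx": 0, "ty": 0, "tz": 0, "twist": 0, "fingers": 0.2}
  ]
}}

```text
clock: 6.15
eef_pos: [593.1, 187.9, 113.6]
tool_rot: [-3.141, 0.001, -0.054]
force: [-4.9, 1.1, 3.5]
width: 29.4
gripper_force: 59.2
```

```bash
python3 - <<'E'
from m import *
s=ctrl.read_state(); print(s["clock"],s["eef_pos"].round(1),s["force"].round(2),s["torque"].round(2),s["width"])
I={n:eyes.get_image(n) for n in("scene","top")}
for n,b in(("scene",(215,235,245,265)),("top",(225,205,240,230))):
    print(n,*blob(I[n]["color"],(45,100,50),(85,255,255),b))
a=I["scene"]["color"][165:315,170:350]; cv2.imwrite("pics/sc3.png",cv2.resize(a,None,fx=4,fy=4,interpolation=cv2.INTER_CUBIC))
E
```

```text
6.15 [593.1 187.9 113.6] [-4.86  1.09  3.52] [ 0.1   0.95 -0.02] 29.40677660093053
scene [228.5  250.75] [226 249   6   5  20]Traceback (most recent call last):
  File "<stdin>", line 5, in <module>
  File "m.py", line 4, in blob
    n,_,s,ce=cv2.connectedComponentsWithStats(z); i=1+s[1:,4].argmax(); return ce[i],s[i]
                                                      ~~~~~~~~~~~~~~^^
ValueError: attempt to get argmax of an empty sequence
```

>>> {"op": "carry_out", "data": {
  "moves": [
    {"tx": -0.0019, "ty": 0, "tz": -0.0027, "twist": 0, "fingers": 0.2},
    {"tx": -0.0019, "ty": 0, "tz": -0.0027, "twist": 0, "fingers": 0.2},
    {"tx": 0, "ty": 0, "tz": 0, "twist": 0, "fingers": 0.2}
  ]
}}

```text
clock: 6.62
eef_pos: [593.0, 187.9, 114.0]
tool_rot: [-3.141, -0.0, -0.054]
force: [1.9, 2.6, -13.4]
width: 29.2
gripper_force: 60.2
```

```bash
cat > st.py <<'E'
from m import *
F=[];P=[]
for i in range(3):
    I=eyes.get_image("scene"); s=ctrl.read_state(); F.append(s["force"]); P.append(s["eef_pos"])
f=np.mean(F,0);p=np.mean(P,0); z=np.array([-.573,.031,.819])
h=I["color"][235:265,215:245].astype(float); w=np.clip(h[...,1]-np.maximum(h[...,0],h[...,2])-30,0,None)
u=np.arange(215,245);v=np.arange(235,265)
print("t",s["clock"],"pos",p.round(1),"F",f.round(1),"along z",round(f@z,1),"outz",round((p-[593.1,187.7,113.4])@z,1),"w",round(s["width"],1),"tau",s["torque"].round(2),"pin",round((w.sum(0)@u)/w.sum(),2),round((w.sum(1)@v)/w.sum(),2))
E
python3 st.py
```

```text
t 6.775 pos [592.8 187.9 114.2] F [  1.7   3.  -12.5] along z -11.1 outz 0.8 w 29.7 tau [ 0.7  -0.25  0.02] pin 228.4 250.63
```

>>> {"op": "carry_out", "data": {
  "moves": [
    {"tx": -0.0019, "ty": 0, "tz": -0.0027, "twist": 0, "fingers": 0.2},
    {"tx": -0.0019, "ty": 0, "tz": -0.0027, "twist": 0, "fingers": 0.2},
    {"tx": 0, "ty": 0, "tz": 0, "twist": 0, "fingers": 0.2}
  ]
}}

```text
clock: 7.15
eef_pos: [590.3, 188.1, 117.8]
tool_rot: [-3.141, 0.002, -0.054]
force: [-5.9, 2.6, 1.1]
width: 29.4
gripper_force: 61.3
```

```bash
python3 st.py
```

```text
t 7.3 pos [590.1 188.1 118. ] F [-6.4  2.7  2.7] along z 6.0 outz 5.5 w 29.6 tau [ 0.54  1.37 -0.01] pin 228.68 250.07
```

```bash
python3 - <<'E'
from m import *
I=eyes.get_image("scene"); p=np.array([639.5,263.3,96.1]); z=np.array([-.573,.031,.819])
for d in(0,2,4,8): print(d,proj(I,p+z*.8*d))
a=I["color"][165:315,170:350]; cv2.imwrite("pics/sc4.png",cv2.resize(a,None,fx=4,fy=4,interpolation=cv2.INTER_CUBIC))
E
```

```text
0 (np.float64(227.84084629722426), np.float64(250.61486136205286))
2 (np.float64(228.0161675443789), np.float64(250.29478215050963))
4 (np.float64(228.1920627898046), np.float64(249.97365500600336))
8 (np.float64(228.54558658805956), np.float64(249.32823626501403))
```

View pics/sc4.png

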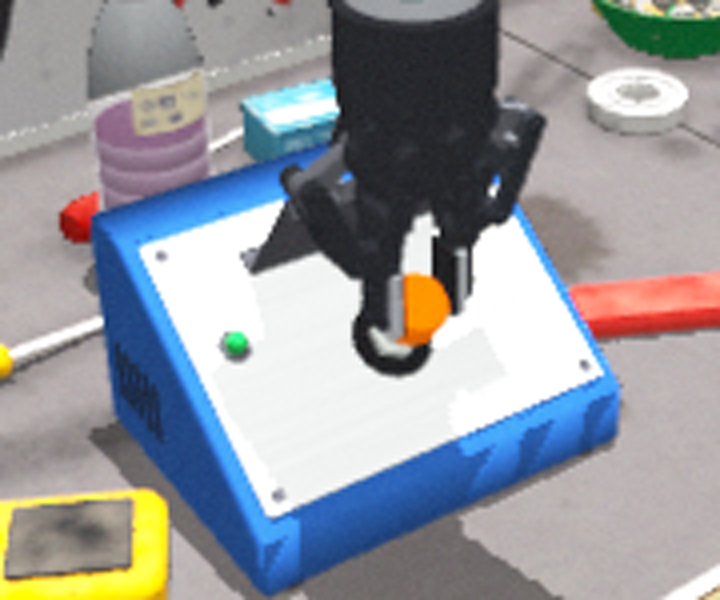

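The knob is gripped and out about 4–5 mm. The pin has risen, the console is unmoved, and the force has reversed, so it is probably over centre. I'll follow it a little further.

>>> {"op": "carry_out", "data": {
  "moves": [
    {"tx": -0.0019, "ty": 0, "tz": -0.0027, "twist": 0, "fingers": 0.2},
    {"tx": 0, "ty": 0, "tz": 0, "twist": 0, "fingers": 0.2}
  ]
}}

```text
clock: 7.6
eef_pos: [589.3, 188.1, 119.2]
tool_rot: [-3.141, 0.003, -0.054]
force: [-7.8, 3.1, 4.3]
width: 29.2
gripper_force: 61.6
```

```bash
python3 st.py
```

```text
t 7.75 pos [589.2 188.1 119.2] F [-7.6  2.1  4.1] along z 7.7 outz 7.0 w 29.4 tau [0.56 1.57 0.01] pin 228.74 249.99
```

>>> {"op": "carry_out", "data": {
  "moves": [
    {"tx": -0.0019, "ty": 0, "tz": -0.0027, "twist": 0, "fingers": 0.2},
    {"tx": 0, "ty": 0, "tz": 0, "twist": 0, "fingers": 0.2}
  ]
}}

```text
clock: 8.0
eef_pos: [588.7, 188.1, 120.0]
tool_rot: [-3.141, 0.002, -0.054]
force: [-7.5, 1.9, 4.1]
width: 29.5
gripper_force: 61.6
```

```bash
python3 st.py
```

```text
t 8.15 pos [588.7 188.1 120. ] F [-7.3  1.9  3.5] along z 7.1 outz 7.9 w 29.7 tau [0.5  1.46 0.01] pin 228.71 249.91
```

Well over centre and being drawn outward. I'll release and let it settle into the click by itself.

>>> {"op": "carry_out", "data": {
  "moves": [
    {"tx": 0, "ty": 0, "tz": 0, "twist": 0, "fingers": 0.6},
    {"tx": 0, "ty": 0, "tz": 0, "twist": 0, "fingers": 1},
    {"tx": 0, "ty": 0, "tz": 0, "twist": 0, "fingers": 1},
    {"tx": 0, "ty": 0, "tz": 0, "twist": 0, "fingers": 1},
    {"tx": 0, "ty": 0, "tz": -0.03, "twist": 0, "fingers": 1},
    {"tx": 0, "ty": 0, "tz": -0.06, "twist": 0, "fingers": 1},
    {"tx": 0, "ty": 0, "tz": -0.06, "twist": 0, "fingers": 1},
    {"tx": 0, "ty": 0, "tz": 0, "twist": 0, "fingers": 1},
    {"tx": 0, "ty": 0, "tz": 0, "twist": 0, "fingers": 1}
  ]
}}

```text
clock: 9.28
eef_pos: [590.2, 187.8, 163.4]
tool_rot: [-3.142, -0.0, -0.054]
force: [0.1, -0.3, 0.2]
width: 85.5
gripper_force: 0.0
```

```bash
python3 st.py; python3 - <<'E'
from m import *
I={n:eyes.get_image(n) for n in("scene","top")}
c,s=blob(I["scene"]["color"],(5,150,120),(34,255,255),(250,220,300,270)); print(c,s)
k=np.array([599,187.2,104.3]);z=np.array([-.573,.031,.819])
for d in(0,6,8,10,12,14): print(d,np.round(proj(I["scene"],k+z*d),2))
a=I["scene"]["color"][165:315,170:350]; cv2.imwrite("pics/sc5.png",cv2.resize(a,None,fx=4,fy=4,interpolation=cv2.INTER_CUBIC))
E
```

```text
t 9.425 pos [589.9 187.7 162.7] F [-0.4  0.1 -0.5] along z -0.2 outz 42.2 w 85.4 tau [-0.05 -0.03  0.  ] pin 228.78 249.78
[273.33193277 241.08403361] [265 233  18  18 238]
0 [271.32 243.09]
6 [272.24 241.85]
8 [272.55 241.43]
10 [272.86 241.02]
12 [273.17 240.6 ]
14 [273.48 240.17]
```

View pics/sc5.png

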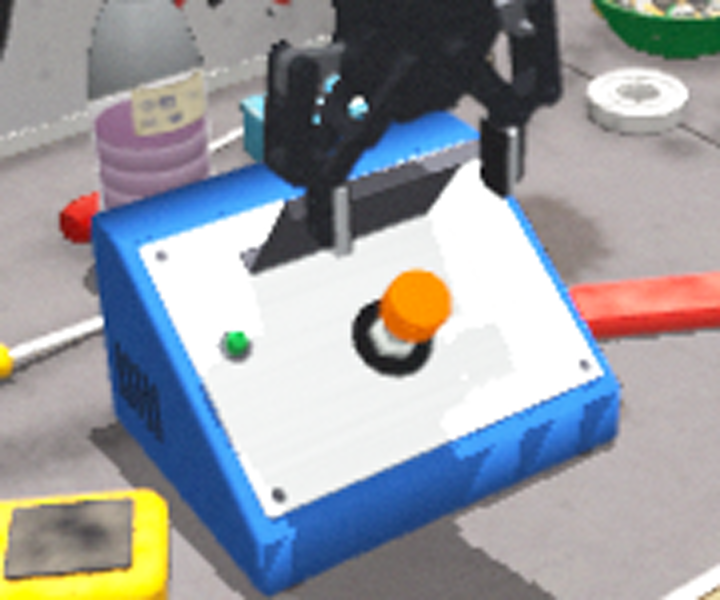

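The knob stands out alone. Its blob moved from (271.8,243.0) to (273.3,241.1), which puts it about 9.5 mm out, at the first click. The console is unmoved. Next: close the fingers and push along the shaft from the front side.

>>> {"op": "carry_out", "data": {
  "moves": [
    {"tx": -0.043, "ty": 0, "tz": 0, "twist": 0, "fingers": 0},
    {"tx": 0, "ty": 0, "tz": 0, "twist": 0, "fingers": 0},
    {"tx": 0, "ty": 0, "tz": 0, "twist": 0, "fingers": 0},
    {"tx": 0, "ty": 0, "tz": 0, "twist": 0, "fingers": 0},
    {"tx": 0, "ty": 0, "tz": 0.05, "twist": 0, "fingers": 0},
    {"tx": 0, "ty": 0, "tz": 0.03, "twist": 0, "fingers": 0},
    {"tx": 0, "ty": 0, "tz": 0, "twist": 0, "fingers": 0},
    {"tx": 0, "ty": 0, "tz": 0, "twist": 0, "fingers": 0}
  ]
}}

```text
clock: 10.52
eef_pos: [577.5, 188.4, 139.0]
tool_rot: [3.142, 0.0, -0.054]
force: [0.6, -0.1, -0.1]
width: -0.2
gripper_force: 0.0
```

```bash
python3 st.py
```

```text
t 10.675 pos [577.7 188.5 139.4] F [ 0.  -0.1 -0.3] along z -0.2 outz 30.2 w -0.0 tau [ 0.01 -0.04  0.03] pin 228.76 249.95
```

>>> {"op": "carry_out", "data": {
  "moves": [
    {"tx": 0.0057, "ty": 0.002, "tz": 0.0082, "twist": 0, "fingers": 0},
    {"tx": 0.0038, "ty": 0, "tz": 0.0055, "twist": 0, "fingers": 0},
    {"tx": 0, "ty": 0, "tz": 0, "twist": 0, "fingers": 0},
    {"tx": 0.0038, "ty": 0, "tz": 0.0055, "twist": 0, "fingers": 0},
    {"tx": 0, "ty": 0, "tz": 0, "twist": 0, "fingers": 0}
  ]
}}

```text
clock: 11.3
eef_pos: [581.2, 187.6, 133.6]
tool_rot: [-3.142, 0.0, -0.054]
force: [-1.9, 0.3, 3.4]
width: 0.3
gripper_force: 1.9
```

```bash
python3 st.py
```

```text
t 11.45 pos [581.3 187.7 133.6] F [-1.9 -0.4  3.6] along z 4.0 outz 23.3 w -0.1 tau [-0.07  0.4   0.06] pin 228.73 249.98
```

Contact at about 4 N. Pushing on in small steps.

>>> {"op": "carry_out", "data": {
  "moves": [
    {"tx": 0.0019, "ty": 0, "tz": 0.0027, "twist": 0, "fingers": 0},
    {"tx": 0.0019, "ty": 0, "tz": 0.0027, "twist": 0, "fingers": 0},
    {"tx": 0, "ty": 0, "tz": 0, "twist": 0, "fingers": 0}
  ]
}}

```text
clock: 11.82
eef_pos: [582.1, 187.6, 132.4]
tool_rot: [-3.142, 0.001, -0.054]
force: [-3.9, -0.5, 7.8]
width: 0.2
gripper_force: 4.3
```

```bash
python3 st.py
```

```text
t 11.975 pos [582.1 187.6 132.4] F [-3.4 -0.6  8.3] along z 8.7 outz 21.9 w -0.2 tau [-0.12  0.73  0.02] pin 228.76 250.09
```

>>> {"op": "carry_out", "data": {
  "moves": [
    {"tx": 0.0019, "ty": 0, "tz": 0.0027, "twist": 0, "fingers": 0},
    {"tx": 0.0019, "ty": 0, "tz": 0.0027, "twist": 0, "fingers": 0},
    {"tx": 0, "ty": 0, "tz": 0, "twist": 0, "fingers": 0}
  ]
}}

```text
clock: 12.35
eef_pos: [583.3, 187.5, 130.6]
tool_rot: [-3.142, 0.0, -0.054]
force: [-3.0, -0.8, 4.8]
width: -0.1
gripper_force: 3.0
```

```bash
python3 st.py
```

```text
t 12.5 pos [583.4 187.5 130.5] F [-2.  -0.6  5.3] along z 5.5 outz 19.5 w 0.4 tau [-0.05  0.52 -0.02] pin 228.64 250.29
```

Force is falling as it nears over centre.

>>> {"op": "carry_out", "data": {
  "moves": [
    {"tx": 0.0019, "ty": 0, "tz": 0.0027, "twist": 0, "fingers": 0},
    {"tx": 0.0019, "ty": 0, "tz": 0.0027, "twist": 0, "fingers": 0},
    {"tx": 0, "ty": 0, "tz": 0, "twist": 0, "fingers": 0}
  ]
}}

```text
clock: 12.88
eef_pos: [585.0, 187.4, 128.2]
tool_rot: [3.142, -0.0, -0.054]
force: [0.9, -0.3, 0.1]
width: 0.2
gripper_force: 0.0
```

```bash
python3 st.py
```

```text
t 13.025 pos [584.9 187.4 128.3] F [ 0.4 -0.3 -0.3] along z -0.4 outz 16.9 w 0.4 tau [ 0.04 -0.    0.01] pin 228.4 250.73
```

It snapped home: the force is zero and the pin is back at row 250.7. Backing off to verify.

>>> {"op": "carry_out", "data": {
  "moves": [
    {"tx": -0.02, "ty": 0, "tz": -0.03, "twist": 0, "fingers": 0},
    {"tx": -0.02, "ty": 0, "tz": -0.08, "twist": 0, "fingers": 0},
    {"tx": 0, "ty": 0, "tz": -0.15, "twist": 0, "fingers": 0},
    {"tx": 0, "ty": 0, "tz": -0.1, "twist": 0, "fingers": 0},
    {"tx": 0, "ty": 0, "tz": 0, "twist": 0, "fingers": 0},
    {"tx": 0, "ty": 0, "tz": 0, "twist": 0, "fingers": 0}
  ]
}}

```text
clock: 13.78
eef_pos: [572.1, 188.1, 236.4]
tool_rot: [3.141, 0.001, -0.054]
force: [0.1, 0.5, 0.0]
width: -0.6
gripper_force: 0.0
```

```bash
python3 st.py; python3 - <<'E'
from m import *
I=eyes.get_image("scene")
print(blob(I["color"],(5,150,120),(34,255,255),(250,220,300,270)))
o=cv2.imread("pics/scene0.png")
d=cv2.absdiff(o,I["color"]).max(2)[225:330,120:360]; print("changed px",(d>40).sum())
a=I["color"][165:345,120:360]; cv2.imwrite("pics/sc6.png",cv2.resize(a,None,fx=3,fy=3))
E
```

```text
t 13.925 pos [571.9 187.9 235.6] F [ 0.3  0.  -0.1] along z -0.3 outz 112.2 w 0.3 tau [-0.03  0.   -0.01] pin 228.4 250.72
(array([271.76595745, 242.99148936]), array([263, 235,  18,  18, 235], dtype=int32))
changed px 2095
```

View pics/sc6.png

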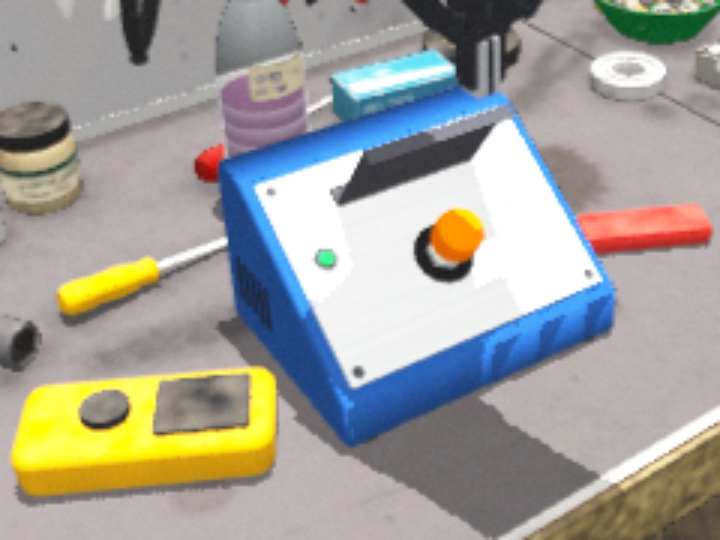

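The knob is back at its original pixel (271.8,243.0), the pin is down, and the console, meter and tube are where they were; the changed pixels are shadows. Handing in.

```bash
python3 -c "
from cell import job
print(job.finish_job())"
```

```text
the job is handed in; nothing more can be done
None
```

I pulled the knob to its first click (about 9.5 mm out by camera), left it standing there untouched for about a second, then pushed it fully home and let go. In the camera views the console, meter and tube stayed where they were; I handed the job in at about 14 s, but it returned no verdict.

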